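# Shift the filament selector to line three

## Robot

A 6-joint arm with a two-finger parallel gripper is mounted at the origin on a cart in front of the work surface, level with it; the furniture and walls round the work are solid. World frame = base frame: x ahead of the robot, y to its left, z up, the work surface at z = 0. Lengths are in m, angles in rad, forces in N, time in s.
With the tool pointing down it reaches from about 0.3 to 0.875 m from the base axis. Payload 6.4 kg.
Tool frame: the origin (TCP) lies where the fingers leave the gripper's body, on its centre line; the fingertips stand 64 mm ahead of it and the grasp point (between the pads) lies 45 mm ahead of it (grip_point_offset is the z of the grasp point in the tool frame, in m); z points along the fingers, y is the line along which they close (so a half turn about z gives the same grasp; the last joint's range is limited). The gripper opens to 88 mm and grips with 3 to 60 N. Pads are 18 mm wide; open, the fingers measure 123 mm over their backs; the gripper's body (75 mm by 187 mm) begins 45 mm behind the grasp point.
Start: joints at [-1.534, 0.181, 1.607, -0, 1.354, -0.206], TCP at [0.138, -0.558, 0.303] pointing down, gripper open.
Joint ranges: [-2.99, 2.99], [-0.89, 2.07], [0.3, 2.58], [-1.14, 4.28], [0, 2.63], [-3.12, 3.12]. Speed limits (rad/s): [2.57, 2.57, 3.01, 3.14, 3.14, 3.14].

## Interface

Orientations are given as [roll, pitch, yaw] about the fixed x, y, z axes, in that order (R = Rz(yaw) Ry(pitch) Rx(roll)).
In Python, from workcell import * gives the robot as it stands.
- The arm moves only by the tool jog_arm, never from a script. Its argument "rows" is text: rows parted by semicolons, each of 7 numbers parted by spaces: the closure, from -1 (fully open) to 1 (shut), then the shift along the tool's x, y, z each as a share of 0.25 m, from -1 to 1, then the turn, a rotation vector about the tool's x, y, z each as a share of 2 rad, from -1 to 1. A call has 1 to 5 rows; each row is the pose to reach, as a shift and turn from the pose commanded when the call began, along the tool's axes at that moment; what a row does not reach only later rows make up. A row lasts 1/8 s, in which the tool goes at most 62.5 mm and 10.7 degrees, less where a joint would pass 70% of its speed; a pose out of reach is approached as far as the arm can. A call with a number of a shift or a turn outside -1 to 1 is refused whole. A call with a gripper value outside its range is refused whole. The fingers move at their own pace and stop on an object; the grip force is fixed at half the most. Time passes only in rows, so rows that repeat a pose let the fingers close. It gives the time, the measured TCP pose, the force, the opening and the grip force at its end, in the units of the state.
- sense(): the state, without advancing time (a new reading comes with each control period).
- snapshot(name): name is "side" or "top" or "wrist"; returns a dict with "pixels" (420x560x3 uint8, red, green, blue), "z_map" (420x560 float32, m along the optical axis (not along the pixel's ray), 0 where there is no reading), "mtx" (3x3 intrinsics, pixels), "extrinsics" (4x4, takes a point from camera to world coordinates); the wrist camera has in their place "hand_eye" (4x4, takes a point from camera to tool coordinates, whose origin is the TCP and whose axes are the flange's). Camera axes: x right, y down, z forward; pixel columns grow to the right and rows downward; lengths in m; the calibration is good to about 2 mm. A picture is of the moment at which its call begins: read the wrist's pose just before it.
- finish_job(): hands the job in; it is judged then, once.
The state is a dict: "time_s": time; "qpos": joint angles; "dq": joint speeds; "tau": joint torques, N m; "ee_pos": TCP position; "eef_rot": TCP orientation; "contact_force": force on the tool from outside, world axes, zero at the start; "moment": the same for the moment, N m; "grip_width": opening from 0.0 (shut) to 1.0 (fully open); "finger_force": force on a finger pad.
Only numpy, scipy, OpenCV 4.12 (cv2) and the standard library are available. Lean on these libraries where they do the work, as an engineer would, in place of code of your own. Each camera call takes 0.05 s, during which the arm holds its last target. There are 200 camera calls.

## Task

The gated lever of the filament selector stands in slot 2 (near left). Using closed fingertips and without gripping the lever, push it forward to the middle of its H-shaped gate, push it across to the right-hand side, then push it forward until it is fully home in slot 3, the far right one. Push gently, do not run the lever into slot 1 or slot 4 on the way, and leave the USB stick and the card reader beside the selector where they lie.

Things in the scene. Friction and masses are not known exactly. Their poses are not given: they have to be found in the camera images.
- selector: Filament line selector bolted to the worktop: grey box 120 mm deep (its x), 100 wide (its y), 74 high, on a foot plate 156 mm deep and 5 thick; four inlets on its back; aluminium top plate with an H-shaped gate that guides the lever. Origin: centre of the underside. x points forward, away from the robot (up to 0.3 rad askew), y left, z up.
- gate (a point): Middle of the H-shaped gate, on the top of its 8 mm plate. Slots: 1 far left, 2 near left, 3 far right, 4 near right, marked by one to four small raised pips beside their ends. Slots 14 mm wide, centre lines 17 mm left and right of the middle; the cross channel joining them through this point is 14 mm wide, with rounded corners. Axes as the selector's.
- knob (a point): Centre of the lever's black square-sided knob (32 x 32 mm, 34 mm along the stem, rounded edges) on a 9 mm stem, 133 mm from the pivot, which is in the middle of the selector, 10 mm above the worktop. In the selector's frame: x = 0.133 sin F, y = -0.133 sin A cos F, z = 0.010 + 0.133 cos A cos F (m; F lever_forward, A lever_across). Its axes turn with the lever.
- lever_across (a joint): Sideways lean of the lever (rad): -0.28 in the left column (slots 1, 2), +0.28 in the right one (slots 3, 4), where it stops; the knob is then 37 mm left or right of the middle. Stays where it is left (friction, about 2 N at the knob). Can change only while the lever is in the cross channel.
- lever_forward (a joint): Forward lean of the lever (rad): 0 in the cross channel, +0.33 fully home in a far slot, -0.33 fully home in a near slot, where it stops; the knob is then 43 mm forward or back of the middle. Stays where it is left (friction, about 2 N at the knob).
- usb_stick: Small loose USB stick, 16 x 48 x 8 mm, lying to the right of the selector; origin at the centre of its underside. To be left alone.
- sd_reader: Small loose card reader, 18 x 53 x 10 mm, lying to the left of the selector; origin at the centre of its underside. To be left alone.

How it is judged:
On the way, in this order (a step that is already met when the one before it is completed fails the run):
1. the lever is in the cross channel, still on the left (value of joint lever_forward above -0.11 rad and value of joint lever_across below -0.12 rad), for 0.05 s.
2. the lever is across on the right, not yet in a slot (value of joint lever_across above 0.22 rad and value of joint lever_forward between -0.15 and 0.15 rad), for 0.05 s.
At the end, for the whole second after the job is handed in: The lever rests fully home in slot 3: forward lean over 0.28 rad (of 0.33), sideways lean over 0.22 rad to the right, at rest; the USB stick and the card reader within 10 mm of where they lay (value of joint lever_forward above 0.28 rad and value of joint lever_across above 0.22 rad and velocity of joint lever_forward between -0.05 and 0.05 rad/s and distance of each of usb_stick, sd_reader from where it was at the start of the episode below 0.01 m); the robot touches nothing.
It fails at once if the lever is run into slot 1 (value of joint lever_across below 0 rad and value of joint lever_forward above 0.19 rad).
It fails at once if the lever is run into slot 4 (value of joint lever_across above 0 rad and value of joint lever_forward below -0.19 rad).
It fails at once if the lever is gripped or forced (over 30 N between fingers and selector) (contact force between the fingers and selector above 30 N).
It fails at once if the USB stick or the card reader is moved or lifted (over 10 mm) (distance of any of usb_stick, sd_reader from where it was at the start of the episode above 0.01 m).
It also fails if it takes over 45 s, if anything falls off the work surface, if the arm or the gripper's body presses on something with over 40 N, if the wrist force passes 120 N, or if a joint passes its speed limit or range.

## Working session

There is one attempt and no reset: what is moved stays moved. The work goes in short steps, Python scripts to look and compute and a tool call to move; the robot and the scene stay as the last step left them, time stands still between calls to the robot, and variables do not carry over. Pictures are saved under pics/ and viewed, at most 10 in all, crops included, and the job is handed in when it is done.

Besides the shell and the picture viewer there is one more tool, called after "Request:" as name(argument=value, ...), one argument or row to a line, values as JSON. jog_arm: Moves the arm, as the interface text tells. Its arguments: {"type":"object","properties":{"rows":{"type":"string"}},"required":["rows"]}

```bash
mkdir -p pics; python3 - <<'E'
from workcell import *
import cv2,numpy as np
s=sense();print({k:np.round(v,3) for k,v in s.items()})
for n in("top","side"):
    d=snapshot(n);cv2.imwrite(f"pics/{n}0.png",d["pixels"][...,::-1]);np.savez(f"{n}0.npz",**d)
    print(n,d["mtx"].round(1).tolist(),d["extrinsics"].round(3).tolist())
E
```

```text
{'time_s': np.float64(0.0), 'qpos': array([-1.534,  0.182,  1.608,  0.   ,  1.354, -0.206]), 'dq': array([ 0.   , -0.001, -0.001,  0.   , -0.001,  0.002]), 'tau': array([-0.0000e+00, -4.3387e+01, -3.4185e+01,  7.0000e-02,  3.9000e-02,
       -0.0000e+00]), 'ee_pos': array([ 0.138, -0.558,  0.302]), 'eef_rot': array([-3.14 , -0.   ,  0.243]), 'contact_force': array([0.095, 0.227, 0.51 ]), 'moment': array([-0.004, -0.019,  0.012]), 'finger_force': np.float64(0.0), 'grip_width': np.float64(1.001)}
top [[433.7, 0.0, 278.0], [0.0, 433.7, 204.2], [0.0, 0.0, 1.0]] [[0.368, -0.882, 0.293, 0.324], [-0.93, -0.35, 0.113, -0.295], [0.002, -0.314, -0.949, 0.938], [0.0, 0.0, 0.0, 1.0]]
side [[538.1, 0.0, 277.0], [0.0, 538.1, 214.0], [0.0, 0.0, 1.0]] [[-1.0, 0.0, -0.003, 0.552], [0.003, 0.594, -0.805, 0.498], [0.002, -0.805, -0.594, 0.625], [0.0, 0.0, 0.0, 1.0]]
```

View pics/top0.png

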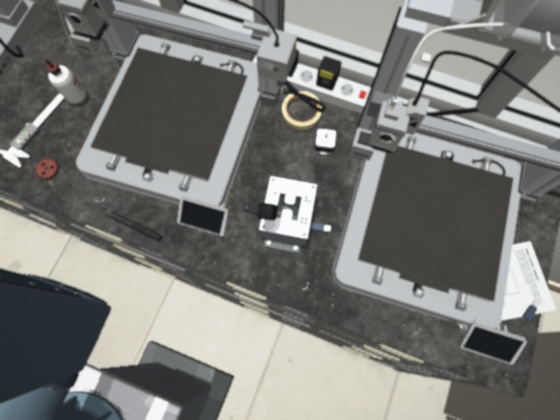

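View pics/side0.png

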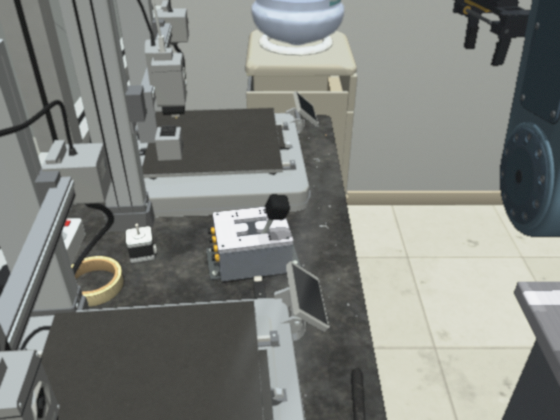

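The top view shows the selector with its plate centred near (290,207) and the black knob near (267,211). The USB stick is at (321,227) and the reader at about (250,210). In the side view the knob is at (277,207).

```bash
cat > h.py <<'E'
import numpy as np,cv2
def cloud(d):
    v,u=np.mgrid[:420,:560];z=d["z_map"];K=d["mtx"]
    p=np.stack([(u-K[0,2])/K[0,0]*z,(v-K[1,2])/K[1,1]*z,z],-1)
    E=d["extrinsics"];return p@E[:3,:3].T+E[:3,3]
E
python3 - <<'E'
from h import *
d=dict(np.load("top0.npz"));P=cloud(d)
sub=P[165:260,225:345].reshape(-1,3);c=d["pixels"][165:260,225:345].reshape(-1,3)
print("hist z",np.histogram(sub[:,2],bins=np.arange(-.01,.2,.01)))
m=(sub[:,2]>.062)&(sub[:,2]<.095);print("plate z",np.percentile(sub[m,2],[10,50,90]))
zt=np.median(sub[m&(c.min(1)>150),2])
m=(abs(sub[:,2]-zt)<.008)
r=cv2.minAreaRect((sub[m,:2]*1000).astype(np.float32));print("plate rect mm,z",r,zt)
k=(sub[:,2]>.105);print("knob pts",k.sum(),sub[k].mean(0),sub[k].min(0),sub[k].max(0))
for n in("top",):
    e=cv2.resize(d["pixels"][160:265,220:360],None,fx=5.6,fy=5.6,interpolation=2);cv2.imwrite("pics/c.png",e[...,::-1])
d=dict(np.load("side0.npz"));P=cloud(d)[180:290,195:310].reshape(-1,3)
m=abs(P[:,2]-zt)<.006
print("side plate",cv2.minAreaRect((P[m,:2]*1000).astype(np.float32)))
k=P[:,2]>.105;print("side knob",k.sum(),P[k].mean(0),P[k].min(0),P[k].max(0))
# obstacles around above z .1
Q=np.vstack([cloud(dict(np.load(f"{n}0.npz"))).reshape(-1,3) for n in("top","side")])
c=np.array([r[0][0],r[0][1]])/1000
for h in(.09,.14,.2,.3):
    q=Q[(Q[:,2]>h)&(Q[:,2]<.5)&(Q[:,0]>.2)];dd=q[:,:2]-c;n=np.linalg.norm(dd,axis=1);q=q[(n>.1)&(n<.3)]
    dd=q[:,:2]-c
    a=np.degrees(np.arctan2(dd[:,1],dd[:,0]));b=(a//30).astype(int)
    print(h,[(int(i*30),round(float(np.linalg.norm(dd[b==i],axis=1).min()),3)) for i in np.unique(b)])
E
```

```text
hist z (array([5505, 2660,  112,  171,   93,  254,  120,  139, 1962,   22,    9,
          0,    0,   15,   36,  210,   49,    0,    0,    0]), array([-0.01,  0.  ,  0.01,  0.02,  0.03,  0.04,  0.05,  0.06,  0.07,
        0.08,  0.09,  0.1 ,  0.11,  0.12,  0.13,  0.14,  0.15,  0.16,
        0.17,  0.18,  0.19]))
plate z [0.07071163 0.07290845 0.07504489]
plate rect mm,z ((586.3115234375, -176.80517578125), (121.52052307128906, 171.68638610839844), 10.822057723999023) 0.07295282872820102
knob pts 353 [ 0.5195943  -0.19882511  0.24129888] [ 0.32350467 -0.29455375  0.12103925] [ 0.56737541 -0.1655005   0.93785266]
side plate ((580.1797485351562, -157.9265899658203), (123.75560760498047, 226.3314666748047), 15.8706636428833)
side knob 616 [ 0.55080324 -0.1269115   0.17553562] [ 0.53116828 -0.19775     0.10521115] [0.57017861 0.4982927  0.62501516]
0.09 [(-60, 0.17), (-30, 0.22), (0, 0.2), (30, 0.24), (90, 0.101), (120, 0.1)]
0.14 [(-60, 0.17), (-30, 0.232), (0, 0.2), (30, 0.24)]
0.2 [(-60, 0.181), (-30, 0.232), (0, 0.2), (30, 0.24)]
0.3 [(-60, 0.181), (-30, 0.235), (0, 0.232), (30, 0.24)]
```

View pics/c.png

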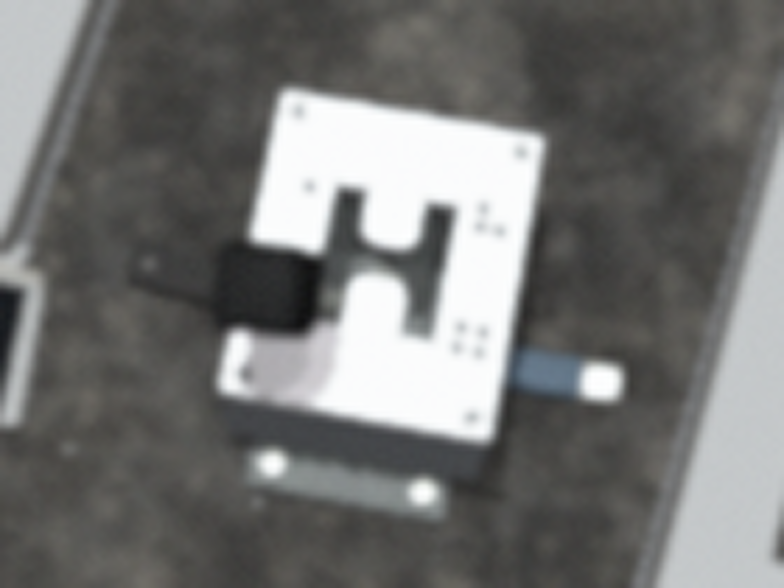

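The crop shows plate corners at (283,88), (545,135), (492,440) and (218,395), with the H gate centred near (392,260) and the knob top near (265,288). The reader is left of the knob and the USB stick is to the right.

```bash
python3 - <<'E'
from h import *
d=dict(np.load("top0.npz"));K=d["mtx"];E=d["extrinsics"]
def cast(u,v,z):
    r=E[:3,:3]@np.linalg.solve(K,[u,v,1]);return (E[:3,3]+r*(z-E[2,3])/r[2])[:2]
def cr(x,y,z): return cast(x/5.6+220-.4,y/5.6+160-.4,z)
c=np.array([cr(*p,.074) for p in((283,88),(545,135),(492,440),(218,395))])
print(c.round(4),"mean",c.mean(0), "edges",np.linalg.norm(np.diff(c,axis=0),axis=1))
f=(c[0]+c[1]-c[2]-c[3]);l=c[0]+c[3]-c[1]-c[2];print("yaw",np.arctan2(f[1],f[0]),np.arctan2(-l[0],l[1]))
print("gate",cr(392,260,.074))
m=(d["pixels"][160:265,220:360].min(2)>170).astype(np.uint8)
cs=max(cv2.findContours(cv2.morphologyEx(m,3,np.ones((9,9))),0,2)[0],key=cv2.contourArea)
w=np.array([cast(u+220,v+160,.074) for u,v in cs[:,0]])*1000;print("contour rect",cv2.minAreaRect(w.astype(np.float32)))
for n,(a,b,x0,x1) in {"top":(190,240,240,290),"side":(185,235,255,300)}.items():
    P=cloud(dict(np.load(n+"0.npz")))[a:b,x0:x1].reshape(-1,3);k=(P[:,2]>.115)&(P[:,2]<.18);print(n,k.sum(),np.median(P[k],0),np.percentile(P[k],[3,97],axis=0).round(3))
c0=c.mean(0);yaw=np.arctan2(f[1],f[0])
for F,A in((-.33,-.28),):
    o=np.array([.133*np.sin(F),-.133*np.sin(A)*np.cos(F)]);R=np.array([[np.cos(yaw),-np.sin(yaw)],[np.sin(yaw),np.cos(yaw)]]);print("pred knob",c0+R@o,.01+.133*np.cos(A)*np.cos(F))
E
```

```text
[[ 0.6444 -0.1517]
 [ 0.6634 -0.2515]
 [ 0.5442 -0.2743]
 [ 0.523  -0.1748]] mean [ 0.59372791 -0.21308859] edges [0.10165714 0.12135456 0.10171048]
yaw 0.18858290068721648 0.19870519701105338
gate [ 0.5951901  -0.21544531]
contour rect ((592.8216552734375, -212.71426391601562), (124.32489776611328, 102.01486206054688), 10.676860809326172)
top 310 [ 0.54667354 -0.18603083  0.14631416] [[ 0.532 -0.202  0.127]
 [ 0.563 -0.168  0.153]]
side 568 [ 0.55124971 -0.17349325  0.14279   ] [[ 0.534 -0.193  0.119]
 [ 0.567 -0.166  0.154]]
pred knob [ 0.54487565 -0.1870124 ] 0.13092348550298963
```

```bash
cat >> h.py <<'E'
C=np.array([.594,-.213]);Y=.193
from scipy.spatial.transform import Rotation as Ro
def W(x,y): return C+np.array([[np.cos(Y),-np.sin(Y)],[np.sin(Y),np.cos(Y)]])@[x,y]
def go(x,y,z):
    """shares to bring TCP to selector (x,y) m, height z, yaw Y"""
    from workcell import sense
    s=sense();R=Ro.from_euler("xyz",s["eef_rot"]);T=Ro.from_euler("xyz",[np.pi,0,Y])
    d=np.r_[W(x,y),z]-s["ee_pos"];p=s["ee_pos"]
    sel=Ro.from_euler("z",-Y).apply(np.r_[p[:2]-C,p[2]])
    print("t",s["time_s"].round(2),"sel pos mm",(sel*1000).round(1),"F",s["contact_force"].round(1))
    print("shares",(R.inv().apply(d)/.25).round(3),((R.inv()*T).as_rotvec()/2).round(3))
E
python3 - <<'E'
from h import *
print(W(-.1,.037));go(-.1,.037,.25);
Q=np.vstack([cloud(dict(np.load(f"{n}0.npz"))).reshape(-1,3) for n in("top","side")])
a=np.array([.138,-.558]);b=W(-.1,.037)
for h in(.1,.2,.25):
    q=Q[(Q[:,2]>h)&(Q[:,2]<.45)]
    t=np.clip((q[:,:2]-a)@(b-a)/((b-a)@(b-a)),0,1);n=np.linalg.norm(q[:,:2]-a-t[:,None]*(b-a),axis=1)
    q=q[(t>.15)];n=n[t>.15];i=n.argsort()[:4000:800];print(h,q[i].round(3).tolist(),n[i].round(3))
E
```

```text
[ 0.48875993 -0.19586738]Traceback (most recent call last):
  File "<stdin>", line 2, in <module>
  File "h.py", line 15, in go
    print("t",s["time_s"].round(2),"sel pos mm",(sel*1000).round(1),"F",s["contact_force"].round(1))
              ^^^^^^^^^^^^^^^^^
AttributeError: 'float' object has no attribute 'round'
```

```bash
sed -i 's/s\["time_s"\].round(2)/round(float(s["time_s"]),2)/; s/s\["contact_force"\].round(1)/np.round(s["contact_force"],1)/; s/s=sense();/s={k:np.array(v) for k,v in sense().items()};/' h.py
python3 - <<'E'
from h import *
go(-.1,.037,.25);
Q=np.vstack([cloud(dict(np.load(f"{n}0.npz"))).reshape(-1,3) for n in("top","side")])
a=np.array([.138,-.558]);b=W(-.1,.037)
for h in(.1,.2,.25):
    q=Q[(Q[:,2]>h)&(Q[:,2]<.45)]
    t=np.clip((q[:,:2]-a)@(b-a)/((b-a)@(b-a)),0,1);n=np.linalg.norm(q[:,:2]-a-t[:,None]*(b-a),axis=1)
    q=q[(t>.35)];n=n[t>.35];i=n.argsort()[:4000:800];print(h,q[i].round(3).tolist(),n[i].round(3))
E
```

```text
t 0.1 sel pos mm [-513.4 -250.9  301.9] F [-0.3  0.9  0.5]
shares [ 1.709 -1.068  0.21 ] [-0.001 -0.     0.025]
0.1 [[0.533, -0.189, 0.143], [0.565, -0.189, 0.147], [0.289, -0.056, 0.417], [0.714, -0.298, 0.177], [0.287, -0.044, 0.351]] [0.044 0.077 0.241 0.247 0.25 ]
0.2 [[0.287, -0.077, 0.45], [0.274, -0.07, 0.394], [0.291, -0.044, 0.434], [0.29, -0.039, 0.391], [0.29, -0.034, 0.424]] [0.228 0.242 0.248 0.252 0.255]
0.25 [[0.287, -0.077, 0.45], [0.274, -0.07, 0.394], [0.287, -0.047, 0.38], [0.703, -0.328, 0.269], [0.713, -0.319, 0.309]] [0.228 0.242 0.248 0.252 0.256]
```

Request:
jog_arm(
  rows="1 0.21 -0.13 0 0 0 0.025; 1 0.42 -0.26 0 0 0 0.025; 1 0.62 -0.39 0 0 0 0.025; 1 0.8 -0.5 0 0 0 0.025; 1 0.8 -0.5 0 0 0 0.025",
)

```text
time_s: 0.72
ee_pos: [0.3042, -0.3861, 0.3025]
eef_rot: [-3.141, -0.0, 0.198]
contact_force: [-0.9, -0.9, -0.4]
grip_width: 0.455
finger_force: 0.0
```

```bash
python3 -c "
from h import *
go(-.1,.037,.25)"
```

```text
t 0.72 sel pos mm [-317.6 -114.3  302.5] F [-0.9 -0.9 -0.4]
shares [ 0.873 -0.601  0.211] [-0.    -0.     0.002]
```

Request:
jog_arm(
  rows="1 0.2 -0.14 0.05 0 0 0.002; 1 0.4 -0.28 0.1 0 0 0.002; 1 0.6 -0.42 0.15 0 0 0.002; 1 0.8 -0.56 0.2 0 0 0.002; 1 0.85 -0.59 0.2 0 0 0.002",
)

```text
time_s: 1.35
ee_pos: [0.4834, -0.2014, 0.2513]
eef_rot: [-3.14, 0.002, 0.192]
contact_force: [-0.3, -0.1, 1.2]
grip_width: 0.006
finger_force: 0.0
```

Request:
jog_arm(
  rows="1 0 0 0 0 0 0; 1 0 0 0 0 0 0",
)

```text
time_s: 1.6
ee_pos: [0.4819, -0.2049, 0.253]
eef_rot: [3.141, 0.0, 0.187]
contact_force: [-0.2, 0.6, -0.7]
grip_width: 0.004
finger_force: 0.0
```

```bash
python3 -c "
from h import *
go(-.098,.037,.175)"
```

```text
t 1.6 sel pos mm [-108.4   29.4  253. ] F [-0.2  0.6 -0.7]
shares [ 0.042 -0.031  0.312] [ 0.     0.    -0.003]
```

Request:
jog_arm(
  rows="1 0.04 -0.03 0.1 0 0 -0.003; 1 0.04 -0.03 0.2 0 0 -0.003; 1 0.04 -0.03 0.31 0 0 -0.003; 1 0.04 -0.03 0.31 0 0 -0.003; 1 0.04 -0.03 0.31 0 0 -0.003",
)

```text
time_s: 2.22
ee_pos: [0.4911, -0.1953, 0.1764]
eef_rot: [3.14, -0.001, 0.193]
contact_force: [1.3, 0.1, 0.1]
grip_width: 0.005
finger_force: 0.0
```

```bash
python3 - <<'E'
from h import *
import workcell as w
go(-.04,.037,.175)
d=w.snapshot("side");cv2.imwrite("pics/s1.png",cv2.resize(d["pixels"][130:300,170:370],None,fx=3,fy=3,interpolation=2)[...,::-1])
E
```

```text
t 2.23 sel pos mm [-97.6  37.1 176.4] F [1.3 0.1 0.1]
shares [0.23  0.    0.006] [ 0.001 -0.     0.   ]
```

View pics/s1.png

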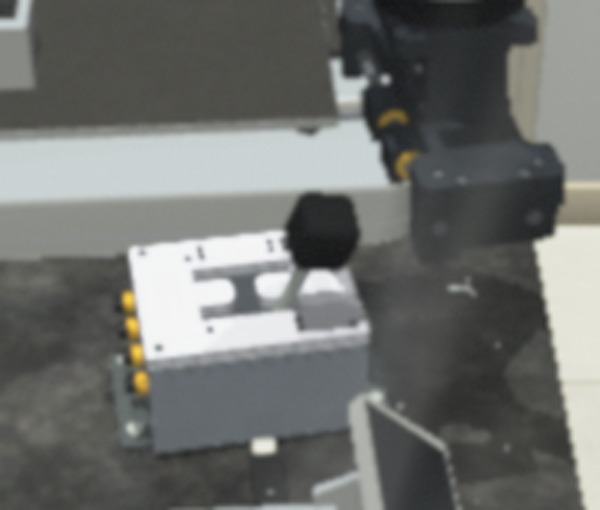

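The side crop shows the gripper at the right, behind the knob at (322,230), with the fingers hidden by its body. The reader's white end at (263,445) is clear.

Request:
jog_arm(
  rows="1 0.04 0 0 0 0 0; 1 0.08 0 0 0 0 0; 1 0.1 0 0 0 0 0; 1 0.125 0 0 0 0 0; 1 0.15 0 0 0 0 0",
)

```text
time_s: 2.9
ee_pos: [0.5278, -0.1865, 0.1751]
eef_rot: [-3.141, 0.001, 0.195]
contact_force: [-3.6, 0.5, 1.4]
grip_width: 0.005
finger_force: 1.6
```

Request:
jog_arm(
  rows="1 0.025 0 0 0 0 0; 1 0.05 0 0 0 0 0; 1 0.07 0 0 0 0 0; 1 0.08 0 0 0 0 0; 1 0.08 0 0 0 0 0",
)

```text
time_s: 3.52
ee_pos: [0.5477, -0.1828, 0.1752]
eef_rot: [3.142, -0.0, 0.195]
contact_force: [-2.1, -0.6, 1.2]
grip_width: 0.001
finger_force: 0.6
```

```bash
cat >> h.py <<'E'
def knob(names=("top","side")):
    import workcell as w
    for n in names:
        d=w.snapshot(n);P=cloud(d).reshape(-1,3);c=d["pixels"].reshape(-1,3)
        p=Ro.from_euler("z",-Y).apply(P-np.r_[C,0])
        k=(abs(p[:,0])<.075)&(abs(p[:,1])<.065)&(p[:,2]>.115)&(p[:,2]<.162)&(c.max(1)<45)
        print(n,k.sum(),"range mm",(np.percentile(p[k],[2,50,98],axis=0)*1000).round().tolist())
        o=(abs(p[:,0])<.05)&(abs(p[:,1])<.045)&(p[:,2]>.08)&(p[:,2]<.11);
        if o.sum(): print("  stem",o.sum(),(np.median(p[o],0)*1000).round().tolist())
        cv2.imwrite(f"pics/k_{n}.png",cv2.resize(d["pixels"][150:270,210:360],None,fx=4,fy=4,interpolation=2)[...,::-1])
E
python3 -c "
from h import *
go(-.025,.037,.175);knob()"
```

```text
t 3.52 sel pos mm [-39.7  38.5 175.2] F [-2.1 -0.6  1.2]
shares [0.059 0.006 0.001] [ 0.    -0.     0.001]
top 2 range mm [[-50.0, 47.0, 121.0], [-50.0, 48.0, 122.0], [-49.0, 48.0, 124.0]]
  stem 1 [-49.0, 41.0, 108.0]
side 266 range mm [[-19.0, 33.0, 126.0], [-9.0, 51.0, 148.0], [2.0, 56.0, 157.0]]
  stem 65 [-7.0, 28.0, 95.0]
```

Request:
jog_arm(
  rows="1 0.02 0 0 0 0 0; 1 0.04 0 0 0 0 0; 1 0.056 0 0 0 0 0; 1 0.056 0 0 0 0 0",
)

```text
time_s: 4.12
ee_pos: [0.5616, -0.1801, 0.1752]
eef_rot: [3.141, -0.0, 0.195]
contact_force: [-1.2, -0.1, 0.1]
grip_width: 0.007
finger_force: 0.5
```

```bash
python3 -c "
from h import *
go(-.05,.037,.175);knob(['side'])"
```

```text
t 4.12 sel pos mm [-25.5  38.5 175.2] F [-1.2 -0.1  0.1]
shares [-0.098  0.006  0.001] [ 0.    -0.     0.001]
side 215 range mm [[-3.0, 32.0, 126.0], [5.0, 51.0, 149.0], [15.0, 56.0, 157.0]]
  stem 67 [1.0, 27.0, 94.0]
```

View pics/k_side.png

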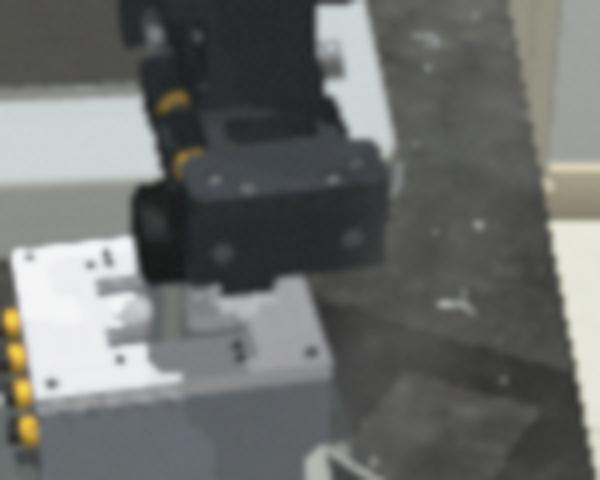

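The knob is in line with the cross channel: its stem is at (172,310) and F ≈ 0. Next I back off and go round to its left side.

Request:
jog_arm(
  rows="1 -0.05 0 0 0 0 0; 1 -0.1 0 0 0 0 0; 1 -0.1 -0.1 0 0 0 0; 1 -0.1 -0.2 0 0 0 0; 1 -0.1 -0.2 0 0 0 0",
)

```text
time_s: 4.8
ee_pos: [0.5264, -0.1332, 0.1751]
eef_rot: [-3.141, 0.0, 0.198]
contact_force: [0.7, -0.1, 0.3]
grip_width: 0.004
finger_force: 0.0
```

```bash
python3 -c "
from h import *
go(0,.088,.175);knob(['side'])"
```

```text
t 4.8 sel pos mm [-51.   91.3 175.1] F [ 0.7 -0.1  0.3]
shares [0.204 0.014 0.   ] [-0.     0.     0.002]
side 206 range mm [[-12.0, 47.0, 127.0], [2.0, 53.0, 141.0], [15.0, 56.0, 151.0]]
  stem 65 [0.0, 27.0, 94.0]
```

Request:
jog_arm(
  rows="1 0.1 0 0 0 0 0.002; 1 0.204 0 0 0 0 0.002; 1 0.204 0 0 0 0 0.002; 1 0.204 0.03 0 0 0 0.002; 1 0.204 0.05 0 0 0 0.002",
)

```text
time_s: 5.48
ee_pos: [0.5788, -0.1391, 0.1751]
eef_rot: [-3.142, 0.001, 0.19]
contact_force: [-0.2, -0.1, 0.2]
grip_width: 0.008
finger_force: 0.0
```

Request:
jog_arm(
  rows="1 0 0.025 0 0 0 0; 1 0 0.05 0 0 0 0; 1 0 0.075 0 0 0 0; 1 0 0.1 0 0 0 0; 1 0 0.12 0 0 0 0",
)

```text
time_s: 6.1
ee_pos: [0.5852, -0.1683, 0.1752]
eef_rot: [3.141, -0.0, 0.191]
contact_force: [-0.3, 2.5, 2.7]
grip_width: 0.001
finger_force: 1.3
```

```bash
python3 -c "
from h import *
go(0,.001,.175);knob(['top'])"
```

```text
t 6.1 sel pos mm [ -0.   45.6 175.2] F [-0.3  2.5  2.7]
shares [0.001 0.178 0.001] [ 0.    -0.    -0.001]
top 65 range mm [[-16.0, -0.0, 119.0], [-11.0, 13.0, 141.0], [10.0, 58.0, 160.0]]
  stem 10 [-4.0, 6.0, 86.0]
```

Request:
jog_arm(
  rows="1 0 0.025 0 0 0 0; 1 0 0.05 0 0 0 0; 1 0 0.075 0 0 0 0; 1 0 0.1 0 0 0 0; 1 0 0.12 0 0 0 0",
)

```text
time_s: 6.78
ee_pos: [0.5909, -0.1977, 0.1752]
eef_rot: [-3.141, 0.0, 0.191]
contact_force: [0.4, 2.1, 2.1]
grip_width: 0.007
finger_force: 1.3
```

Request:
jog_arm(
  rows="1 0 0.02 0 0 0 0; 1 0 0.035 0 0 0 0; 1 0 0.045 0 0 0 0; 1 0 0.045 0 0 0 0",
)

```text
time_s: 7.28
ee_pos: [0.5929, -0.2085, 0.1749]
eef_rot: [3.142, 0.0, 0.191]
contact_force: [0.3, 0.2, -0.4]
grip_width: 0.005
finger_force: 0.3
```

```bash
python3 -c "
from h import *
go(0,.001,.175);knob()"
```

```text
t 7.28 sel pos mm [ -0.2   4.6 174.9] F [ 0.3  0.2 -0.4]
shares [ 0.001  0.014 -0.   ] [ 0.     0.    -0.001]
top 50 range mm [[-17.0, -39.0, 116.0], [-10.0, -26.0, 139.0], [11.0, 16.0, 157.0]]
  stem 5 [-6.0, -15.0, 87.0]
side 18 range mm [[-7.0, 17.0, 120.0], [-0.0, 19.0, 122.0], [6.0, 20.0, 125.0]]
  stem 32 [0.0, -13.0, 85.0]
```

Request:
jog_arm(
  rows="1 0 0.01 0 0 0 0; 1 0 0.016 0 0 0 0; 1 0 0.016 0 0 0 0",
)

```text
time_s: 7.75
ee_pos: [0.5936, -0.2123, 0.1751]
eef_rot: [-3.141, 0.0, 0.191]
contact_force: [-0.7, 1.9, -0.8]
grip_width: 0.004
finger_force: 0.8
```

Request:
jog_arm(
  rows="1 0 0.005 0 0 0 0; 1 0 0.005 0 0 0 0",
)

```text
time_s: 8.0
ee_pos: [0.5939, -0.2135, 0.1752]
eef_rot: [-3.142, 0.0, 0.191]
contact_force: [0.3, 2.3, -1.3]
grip_width: 0.007
finger_force: 0.8
```

```bash
python3 -c "
from h import *
go(0,.025,.175);knob()"
```

```text
t 8.0 sel pos mm [ -0.2  -0.5 175.2] F [ 0.3  2.3 -1.3]
shares [ 0.    -0.102  0.001] [-0.     0.    -0.001]
top 55 range mm [[-17.0, -50.0, 117.0], [-10.0, -33.0, 140.0], [11.0, 10.0, 155.0]]
  stem 5 [-5.0, -19.0, 84.0]
side 25 range mm [[-8.0, 12.0, 119.0], [-0.0, 14.0, 123.0], [6.0, 15.0, 126.0]]
  stem 37 [-0.0, -18.0, 87.0]
```

Request:
jog_arm(
  rows="1 0 0.005 0 0 0 0; 1 0 0.008 0 0 0 0; 1 0 0.008 0 0 0 0",
)

```text
time_s: 8.48
ee_pos: [0.5944, -0.2155, 0.1752]
eef_rot: [3.141, -0.0, 0.191]
contact_force: [-0.7, 1.3, -1.1]
grip_width: 0.005
finger_force: 0.8
```

Request:
jog_arm(
  rows="1 0 -0.05 0 0 0 0; 1 0 -0.12 0 0 0 0; 1 0 -0.12 0 0 0 0",
)

```text
time_s: 8.85
ee_pos: [0.5884, -0.1842, 0.1754]
eef_rot: [-3.141, 0.0, 0.193]
contact_force: [0.5, -0.6, -0.5]
grip_width: 0.001
finger_force: 0.0
```

```bash
python3 -c "
from h import *
go(-.055,.03,.175);knob()"
```

```text
t 8.85 sel pos mm [1.000e-01 2.930e+01 1.754e+02] F [ 0.5 -0.6 -0.5]
shares [-0.22  -0.003  0.001] [-0.  0. -0.]
top 65 range mm [[-17.0, -47.0, 122.0], [-15.0, -29.0, 141.0], [8.0, 40.0, 154.0]]
  stem 12 [-4.0, -18.0, 86.0]
side 10 range mm [[-8.0, 42.0, 121.0], [-3.0, 43.0, 122.0], [5.0, 43.0, 124.0]]
```

View pics/k_top.png

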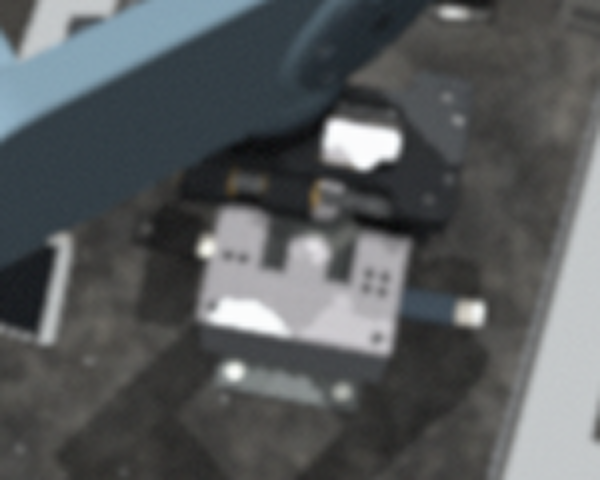

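The lever is on the right: its stem is just right of the gate bridge, near (345,235), and the gripper hides the knob. Now I go behind it.

Request:
jog_arm(
  rows="1 -0.11 0 0 0 0 0; 1 -0.22 0 0 0 0 0; 1 -0.22 0.1 0 0 0 0; 1 -0.22 0.2 0 0 0 0; 1 -0.22 0.265 0 0 0 0",
)

```text
time_s: 9.57
ee_pos: [0.5481, -0.2638, 0.1757]
eef_rot: [3.14, -0.001, 0.19]
contact_force: [0.3, 0.2, -0.6]
grip_width: 0.002
finger_force: 0.0
```

Request:
jog_arm(
  rows="1 0 0 0 0 0 0",
)

```text
time_s: 9.7
ee_pos: [0.5477, -0.263, 0.1753]
eef_rot: [3.141, -0.001, 0.189]
contact_force: [0.7, 0.7, -0.5]
grip_width: 0.005
finger_force: 0.0
```

```bash
python3 -c "
from h import *
go(.012,-.037,.175);knob()"
```

```text
t 9.7 sel pos mm [-55.  -40.2 175.3] F [ 0.7  0.7 -0.5]
shares [ 0.268 -0.014  0.001] [ 0.    -0.    -0.002]Traceback (most recent call last):
  File "<string>", line 3, in <module>
    go(.012,-.037,.175);knob()
                        ~~~~^^
  File "h.py", line 23, in knob
    print(n,k.sum(),"range mm",(np.percentile(p[k],[2,50,98],axis=0)*1000).round().tolist())
                                ~~~~~~~~~~~~~^^^^^^^^^^^^^^^^^^^^^^^
    return _quantile_unchecked(
        a, q, axis, out, overwrite_input, method, keepdims, weights)
    return _ureduce(a,
                    func=_quantile_ureduce_func,
    ...<5 lines>...
                    overwrite_input=overwrite_input,
                    method=method)
    r = func(a, **kwargs)
    result = _quantile(arr,
                       quantiles=q,
    ...<2 lines>...
                       out=out,
                       weights=wgt)
    slices_having_nans = np.isnan(arr[-1, ...])
                                  ~~~^^^^^^^^^
IndexError: index -1 is out of bounds for axis 0 with size 0
```

Request:
jog_arm(
  rows="1 0.05 -0.01 0 0 0 0; 1 0.09 -0.01 0 0 0 0; 1 0.11 -0.01 0 0 0 0; 1 0.13 -0.01 0 0 0 0; 1 0.15 -0.01 0 0 0 0",
)

```text
time_s: 10.38
ee_pos: [0.5836, -0.2517, 0.1752]
eef_rot: [-3.141, 0.001, 0.191]
contact_force: [-2.7, -0.4, 1.1]
grip_width: 0.006
finger_force: 1.3
```

Request:
jog_arm(
  rows="1 0.02 0 0 0 0 0; 1 0.04 0 0 0 0 0; 1 0.06 0 0 0 0 0; 1 0.08 0 0 0 0 0; 1 0.08 0 0 0 0 0",
)

```text
time_s: 11.0
ee_pos: [0.6034, -0.2479, 0.1748]
eef_rot: [-3.141, 0.0, 0.191]
contact_force: [-2.4, -0.5, -1.0]
grip_width: 0.006
finger_force: 0.5
```

```bash
python3 -c "
from h import *
go(.013,-.037,.175)"
```

```text
t 11.0 sel pos mm [  2.6 -36.1 174.8] F [-2.4 -0.5 -1. ]
shares [ 0.042  0.004 -0.001] [-0.     0.    -0.001]
```

Request:
jog_arm(
  rows="1 0.015 0 0 0 0 0; 1 0.03 0 0 0 0 0; 1 0.042 0 0 0 0 0; 1 0.042 0 0 0 0 0",
)

```text
time_s: 11.5
ee_pos: [0.6135, -0.246, 0.175]
eef_rot: [-3.141, 0.001, 0.191]
contact_force: [-3.3, 0.5, -2.3]
grip_width: 0.005
finger_force: 1.4
```

Request:
jog_arm(
  rows="1 0.006 0 0 0 0 0; 1 0.006 0 0 0 0 0",
)

```text
time_s: 11.75
ee_pos: [0.6143, -0.2458, 0.1749]
eef_rot: [-3.141, 0.002, 0.191]
contact_force: [-5.3, -0.4, -2.3]
grip_width: 0.004
finger_force: 2.8
```

```bash
python3 -c "
from h import *
go(.013,-.037,.175);knob(['side'])"
```

```text
t 11.75 sel pos mm [ 13.6 -36.1 174.9] F [-5.3 -0.4 -2.3]
shares [-0.002  0.004 -0.001] [-0.     0.001 -0.001]
side 206 range mm [[8.0, -38.0, 116.0], [44.0, -21.0, 130.0], [56.0, -16.0, 151.0]]
  stem 102 [29.0, -21.0, 95.0]
```

Request:
jog_arm(
  rows="1 0.004 0 0 0 0 0; 1 0.006 0 0 0 0 0",
)

```text
time_s: 12.05
ee_pos: [0.6151, -0.2457, 0.1747]
eef_rot: [-3.14, 0.004, 0.191]
contact_force: [-9.3, -1.2, -0.2]
grip_width: 0.009
finger_force: 4.7
```

Request:
jog_arm(
  rows="1 -0.1 0 0 0 0 0; 1 -0.25 0 0 0 0 0; 1 -0.45 0 -0.05 0 0 0; 1 -0.6 0 -0.1 0 0 0; 1 -0.6 0 -0.1 0 0 0",
)

```text
time_s: 12.68
ee_pos: [0.4688, -0.2752, 0.2022]
eef_rot: [3.138, -0.003, 0.188]
contact_force: [-0.3, -0.1, -0.1]
grip_width: 0.005
finger_force: 0.0
```

```bash
python3 -c "
from h import *
go(.013,-.037,.175);knob()"
```

```text
t 12.68 sel pos mm [-134.8  -37.   202.2] F [-0.3 -0.1 -0.1]
shares [ 0.591 -0.003  0.111] [ 0.002 -0.001 -0.002]Traceback (most recent call last):
  File "<string>", line 3, in <module>
    go(.013,-.037,.175);knob()
                        ~~~~^^
  File "h.py", line 23, in knob
    print(n,k.sum(),"range mm",(np.percentile(p[k],[2,50,98],axis=0)*1000).round().tolist())
                                ~~~~~~~~~~~~~^^^^^^^^^^^^^^^^^^^^^^^
    return _quantile_unchecked(
        a, q, axis, out, overwrite_input, method, keepdims, weights)
    return _ureduce(a,
                    func=_quantile_ureduce_func,
    ...<5 lines>...
                    overwrite_input=overwrite_input,
                    method=method)
    r = func(a, **kwargs)
    result = _quantile(arr,
                       quantiles=q,
    ...<2 lines>...
                       out=out,
                       weights=wgt)
    slices_having_nans = np.isnan(arr[-1, ...])
                                  ~~~^^^^^^^^^
IndexError: index -1 is out of bounds for axis 0 with size 0
```

View pics/k_side.png

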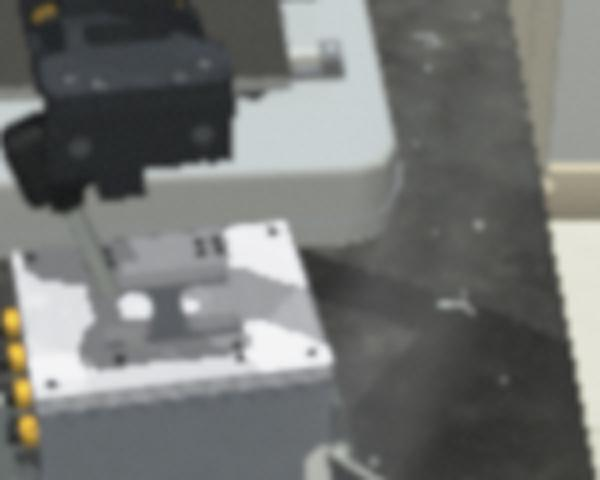

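That picture predates the retreat. It shows the lever leaning forward in the far right slot, stem near (95,250). The force reached 9 N at the stop, so I'll let the arm settle and check again.

Request:
jog_arm(
  rows="1 0 0 0 0 0 0; 1 0 0 0 0 0 0; 1 0 0 0 0 0 0",
)

```text
time_s: 13.1
ee_pos: [0.4697, -0.2737, 0.1998]
eef_rot: [-3.141, 0.0, 0.192]
contact_force: [0.2, -0.0, -0.4]
grip_width: 0.005
finger_force: 0.0
```

```bash
python3 -c "
from h import *
knob(['side'])
d=dict(np.load('side0.npz'))"
```

```text
side 259 range mm [[28.0, -26.0, 117.0], [40.0, -21.0, 135.0], [54.0, -16.0, 149.0]]
  stem 97 [29.0, -21.0, 95.0]
```

View pics/k_side.png

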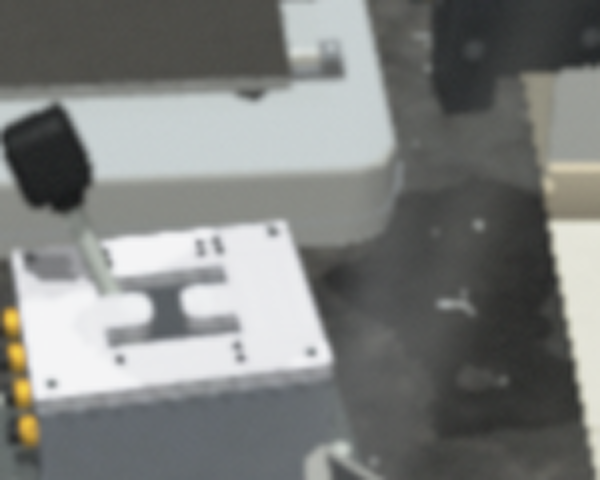

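The lever (knob at about (47,155)) is fully home in slot 3, and the gripper is clear at the upper right. The stem reads x=29 mm at z=95 mm, so F ≈ 0.33.

```bash
python3 -c "
from workcell import *
print(finish_job())"
```

```text
the job is handed in; nothing more can be done
None
```

The job is handed in with the lever fully home in slot 3 (far right), measured at about 0.33 rad forward lean; the highest contact force I read was about 9 N, the arm never went near the USB stick or card reader, and no verdict came back.

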